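# Load the router's magazine from the setting stand, station by station

## Task

Move the four router tool holders from the plywood setting stand into the aluminium magazine rail in the same order counted from the white end: the holder nearest the stand's white end cap goes into the pocket nearest the magazine's white end cap, and so on along the row, so that each stands fully home and upright on its flange. Keep the holders upright and lower each one into its pocket before letting go; do not drop them in or knock any over.

Things in the scene. Friction and masses are not known exactly. Their poses are not given: they have to be found in the camera images.
- holder_red: Loose steel taper tool holder, red ring on its flange, a grey ball-nosed cutter 16 mm across, 29 mm long, pointing up; 0.42 kg, round. Origin: on the axis at the flange's underside, z up. Flange 46 mm wide, 0 to +20 mm; ring to +24; neck 30 wide; dark nut 34 wide at +38 to +60 (grip here from above); cutter to +89 at most. Below: taper 32 wide narrowing to 18 at -48, stud 13 wide to -70
- holder_blue: Loose steel taper tool holder, blue ring on its flange, a slim golden straight cutter 10 mm across, 29 mm long, pointing up; 0.42 kg, round. Origin: on the axis at the flange's underside, z up. Flange 46 mm wide, 0 to +20 mm; ring to +24; neck 30 wide; dark nut 34 wide at +38 to +60 (grip here from above); cutter to +89 at most. Below: taper 32 wide narrowing to 18 at -48, stud 13 wide to -70
- holder_yellow: Loose steel taper tool holder, yellow ring on its flange, a grey V-bit (a cone 27 mm across, point up), 29 mm long, pointing up; 0.42 kg, round. Origin: on the axis at the flange's underside, z up. Flange 46 mm wide, 0 to +20 mm; ring to +24; neck 30 wide; dark nut 34 wide at +38 to +60 (grip here from above); cutter to +89 at most. Below: taper 32 wide narrowing to 18 at -48, stud 13 wide to -70
- holder_green: Loose steel taper tool holder, green ring on its flange, a flat three-insert facing cutter 29 mm across, 21 mm long, pointing up; 0.42 kg, round. Origin: on the axis at the flange's underside, z up. Flange 46 mm wide, 0 to +20 mm; ring to +24; neck 30 wide; dark nut 34 wide at +38 to +60 (grip here from above); cutter to +89 at most. Below: taper 32 wide narrowing to 18 at -48, stud 13 wide to -70
- insert_red: Red plastic insert, fixed in the plywood stand: collar 58 mm wide, 5 mm thick, hole 35 mm wide. The holder with the red ring stands in it at the start, so it shows later where that holder stood. Origin: hole centre at the collar's underside, 77 mm above the worktop, z up
- insert_blue: Blue plastic insert, fixed in the plywood stand: collar 58 mm wide, 5 mm thick, hole 35 mm wide. The holder with the blue ring stands in it at the start, so it shows later where that holder stood. Origin: hole centre at the collar's underside, 77 mm above the worktop, z up
- insert_yellow: Yellow plastic insert, fixed in the plywood stand: collar 58 mm wide, 5 mm thick, hole 35 mm wide. The holder with the yellow ring stands in it at the start, so it shows later where that holder stood. Origin: hole centre at the collar's underside, 77 mm above the worktop, z up
- insert_green: Green plastic insert, fixed in the plywood stand: collar 58 mm wide, 5 mm thick, hole 35 mm wide. The holder with the green ring stands in it at the start, so it shows later where that holder stood. Origin: hole centre at the collar's underside, 77 mm above the worktop, z up
- setting_stand: Plywood stand in which the four holders start, in coloured inserts. Fixed, 336 mm long (own y), 80 wide (x); origin at the centre of its foot on the worktop, z up. Pockets at x = 0, y = +105, +35, -35, -105 mm; a holder's flange underside rests 82 mm above the worktop. White end cap at the +y end, black at -y
- magazine: Aluminium rail on blue feet with four empty pockets (black collars 58 mm wide, holes 35 mm). Fixed, 336 mm long (own y), 80 wide (x); origin at the centre of its foot on the worktop, z up. Pockets at x = 0, y = +105, +35, -35, -105 mm; a holder's flange underside rests 82 mm above the worktop. White end cap at the -y end, black at +y: the other way round than the stand

How it is judged (in metres and radians):
At the end, for the whole second after the job is handed in: Each holder stands in the magazine pocket with the same place in the row, counted from the white end, as its coloured insert has in the stand: within 8 mm of the pocket centre along and across, flange underside 78 to 86 mm above the worktop, within 0.06 rad of upright, at rest ((not (y of insert_red in the frame of setting_stand between 0.085 and 0.125 m) or y of holder_red in the frame of magazine between -0.113 and -0.097 m) and (not (y of insert_red in the frame of setting_stand between 0.015 and 0.055 m) or y of holder_red in the frame of magazine between -0.043 and -0.027 m) and (not (y of insert_red in the frame of setting_stand between -0.055 and -0.015 m) or y of holder_red in the frame of magazine between 0.027 and 0.043 m) and (not (y of insert_red in the frame of setting_stand between -0.125 and -0.085 m) or y of holder_red in the frame of magazine between 0.097 and 0.113 m) and x of holder_red in the frame of magazine between -0.008 and 0.008 m and height (world z) of holder_red between 0.078 and 0.086 m and angle between each of holder_red, holder_blue, holder_yellow, holder_green's own z axis and vertical below 0.06 rad and linear speed of each of holder_red, holder_blue, holder_yellow, holder_green below 0.02 m/s and angular speed of each of holder_red, holder_blue, holder_yellow, holder_green below 0.2 rad/s and (not (y of insert_blue in the frame of setting_stand between 0.085 and 0.125 m) or y of holder_blue in the frame of magazine between -0.113 and -0.097 m) and (not (y of insert_blue in the frame of setting_stand between 0.015 and 0.055 m) or y of holder_blue in the frame of magazine between -0.043 and -0.027 m) and (not (y of insert_blue in the frame of setting_stand between -0.055 and -0.015 m) or y of holder_blue in the frame of magazine between 0.027 and 0.043 m) and (not (y of insert_blue in the frame of setting_stand between -0.125 and -0.085 m) or y of holder_blue in the frame of magazine between 0.097 and 0.113 m) and x of holder_blue in the frame of magazine between -0.008 and 0.008 m and height (world z) of holder_blue between 0.078 and 0.086 m and (not (y of insert_yellow in the frame of setting_stand between 0.085 and 0.125 m) or y of holder_yellow in the frame of magazine between -0.113 and -0.097 m) and (not (y of insert_yellow in the frame of setting_stand between 0.015 and 0.055 m) or y of holder_yellow in the frame of magazine between -0.043 and -0.027 m) and (not (y of insert_yellow in the frame of setting_stand between -0.055 and -0.015 m) or y of holder_yellow in the frame of magazine between 0.027 and 0.043 m) and (not (y of insert_yellow in the frame of setting_stand between -0.125 and -0.085 m) or y of holder_yellow in the frame of magazine between 0.097 and 0.113 m) and x of holder_yellow in the frame of magazine between -0.008 and 0.008 m and height (world z) of holder_yellow between 0.078 and 0.086 m and (not (y of insert_green in the frame of setting_stand between 0.085 and 0.125 m) or y of holder_green in the frame of magazine between -0.113 and -0.097 m) and (not (y of insert_green in the frame of setting_stand between 0.015 and 0.055 m) or y of holder_green in the frame of magazine between -0.043 and -0.027 m) and (not (y of insert_green in the frame of setting_stand between -0.055 and -0.015 m) or y of holder_green in the frame of magazine between 0.027 and 0.043 m) and (not (y of insert_green in the frame of setting_stand between -0.125 and -0.085 m) or y of holder_green in the frame of magazine between 0.097 and 0.113 m) and x of holder_green in the frame of magazine between -0.008 and 0.008 m and height (world z) of holder_green between 0.078 and 0.086 m); the robot touches nothing.
It fails at once if A holder is let go (the fingers no longer touch it) while still more than 20 mm above its seat ((height (world z) of holder_red above 0.102 m and contact force between the fingers and holder_red below 0.05 N) or (height (world z) of holder_blue above 0.102 m and contact force between the fingers and holder_blue below 0.05 N) or (height (world z) of holder_yellow above 0.102 m and contact force between the fingers and holder_yellow below 0.05 N) or (height (world z) of holder_green above 0.102 m and contact force between the fingers and holder_green below 0.05 N)).
It fails at once if A holder is knocked over or laid down (tilted by more than 0.6 rad) (angle between any of holder_red, holder_blue, holder_yellow, holder_green's own z axis and vertical above 0.6 rad).
It also fails if it takes over 112 s, if anything falls off the work surface, if the arm or the gripper's body presses on something with over 40 N, if the wrist force passes 120 N, or if a joint passes its speed limit or range.

## Robot

A 6-joint arm with a two-finger parallel gripper is mounted at the origin on the work surface; the furniture and walls round the work are solid. World frame = base frame: x ahead of the robot, y to its left, z up, the work surface at z = 0. Lengths are in m, angles in degrees, forces in N, time in s.
With the tool pointing down it reaches from about 0.25 to 0.725 m from the base axis. Payload 9.7 kg.
Tool frame: the origin (TCP) lies midway between the tips of the shut fingers; the grasp point (between the pads) lies 19 mm behind it; z points along the fingers, y is the line along which they close (so a half turn about z gives the same grasp; the last joint's range is limited). The gripper opens to 85 mm and grips with 20 to 120 N. Pads are 22 mm wide; open, the fingers measure 114 mm over their backs; the gripper's body (76 mm by 85 mm) begins 54 mm behind the grasp point. The pads swing forward as they close: fully open they stand 13 mm farther back than shut.
Start: joints at [-72.479, 4.979, 10.078, 95.1, 0, 90], TCP at [0.166, -0.524, 0.231] pointing down, gripper open.
Joint ranges: [-179.16, 179.16], [-48.56, 103.87], [-65.8, 70.77], [-126.05, 130.52], [-82.76, 87.17], [-180, 180]. Speed limits (degrees/s): [127.2, 127.2, 147.25, 180, 180, 180].

## Interface

Orientations are given as [roll, pitch, yaw] about the fixed x, y, z axes, in that order (R = Rz(yaw) Ry(pitch) Rx(roll)).
In Python, from workcell import * gives the robot as it stands.
- The arm moves only by the tool servo_tool, never from a script. Its argument "moves" is a list of rows, each a list of 4 numbers: the shift along the world's x, y, z in shares of 60 cm (1.0 is 60 cm), then the turn about the world's z in a scale on which 1.0 is pi/2 rad. A call has 1 to 20 rows; each row is the pose to reach, as a shift and turn from the pose commanded when the call began; what a row does not reach only later rows make up. A row lasts 1/12 s, in which the tool goes at most 41.7 mm and 7.16 degrees, less where a joint would pass 70% of its speed; a pose out of reach is approached as far as the arm can. Shift and turn numbers lie between -1 and 1, and a call with a number outside is refused. A call with a gripper value outside its range is refused whole. "claw" is the closure, from 0 (fully open) to 1 (shut), set as the call begins (left out, the last holds). The fingers move at their own pace and stop on an object; "force" is the grip in N (left out, the last holds). Time passes only in rows, so rows that repeat a pose let the fingers close. It gives the time, the measured TCP pose, the force, the opening and the grip force at its end, in the units of the state.
- get_obs(): the state, without advancing time (a new reading comes with each control period).
- camera(name): name is "scene" or "top" or "wrist"; returns the picture (480x640x3 uint8, red, green, blue); there is no depth.
- get_calibration(name): a dict with "fx", "fy", "cx", "cy" (pixels), "k1" (the pictures are not rectified: a ray, as slopes to the right and down, at radius r is drawn at 1 + k1 r^2 times it, then the intrinsics apply), "rvec" (rotation vector, rad) and "tvec" (3), from world to camera coordinates, as OpenCV has them; the wrist camera has in their place "tool_from_camera" (4x4, takes a point from camera to tool coordinates, whose origin is the TCP and whose axes are the flange's). Camera axes: x right, y down, z forward; pixel columns grow to the right and rows downward; lengths in m; the calibration is good to about 2 mm. A picture is of the moment at which its call begins: read the wrist's pose just before it. get_calibration takes no time and is no camera call.
- job_done(): hands the job in; it is judged then, once.
The state is a dict: "time": time; "q": joint angles; "qd": joint speeds; "joint_efforts": joint torques, N m; "ee_pos": TCP position; "tcp_rot": TCP orientation; "wrist_force": force on the tool from outside, world axes, zero at the start; "torque": the same for the moment, N m; "opening": finger opening in m; "grasp_force": force on a finger pad.
Only numpy, scipy, OpenCV 4.12 (cv2) and the standard library are available. Lean on these libraries where they do the work, as an engineer would, in place of code of your own. Each camera call takes 0.05 s, during which the arm holds its last target. There are 200 camera calls.

## Working session

There is one attempt and no reset: what is moved stays moved. The work goes in short steps, Python scripts to look and compute and a tool call to move; the robot and the scene stay as the last step left them, time stands still between calls to the robot, and variables do not carry over. Pictures are saved under pics/ and viewed, at most 14 in all, crops included, and the job is handed in when it is done.

Besides the shell and the picture viewer there is one more tool, called after ">>>" as name(argument=value, ...), one argument or row to a line, values as JSON. servo_tool: Moves the arm, as the interface text tells. Its arguments: {"type":"object","properties":{"moves":{"type":"array","items":{"type":"array","items":{"type":"number"}}},"claw":{"type":"number"},"force":{"type":"number"}},"required":["moves"]}

```bash
mkdir -p pics; ls; python3 - <<'E'
from workcell import *
import cv2
o=get_obs();print(o['time'],o['ee_pos'],o['tcp_rot'],o['opening'])
for n in('top','scene'):
    im=camera(n);cv2.imwrite(f'pics/{n}0.png',im[:,:,::-1]);print(n,get_calibration(n))
print(get_calibration('wrist'))
E
```

```text
pics
0.0 [ 0.1654965  -0.52426166  0.23059579] [-1.79925075e+02 -1.57044059e-04  1.75186317e+01] 0.08534656906629468
top {'fx': 515.5379221951317, 'fy': 515.5379221951317, 'cx': 327.3594494244841, 'cy': 235.1614199077237, 'k1': -0.04638373998845812, 'rvec': array([ 1.90666686, -2.31562482,  0.23163109]), 'tvec': array([0.07798098, 0.56628472, 0.83207894])}
scene {'fx': 491.2545465769884, 'fy': 491.2545465769884, 'cx': 316.49460649972195, 'cy': 240.94506147148948, 'k1': 0.016945720925142224, 'rvec': array([ 0.90014885, -2.41483455,  1.18354142]), 'tvec': array([0.40853654, 0.30994841, 0.59091129])}
{'fx': 379.2797316902592, 'fy': 379.2797316902592, 'cx': 315.4600399039956, 'cy': 231.21990702143273, 'k1': -0.06143875864581871, 'tool_from_camera': array([[ 1.55510572e-04, -9.58667394e-01, -2.84529092e-01,
         7.16750965e-02],
       [ 9.99999988e-01,  1.50690098e-04,  3.88321878e-05,
         1.43223056e-04],
       [ 5.64856442e-06, -2.84529094e-01,  9.58667406e-01,
        -1.41989391e-01],
       [ 0.00000000e+00,  0.00000000e+00,  0.00000000e+00,
         1.00000000e+00]])}
```

View pics/top0.png

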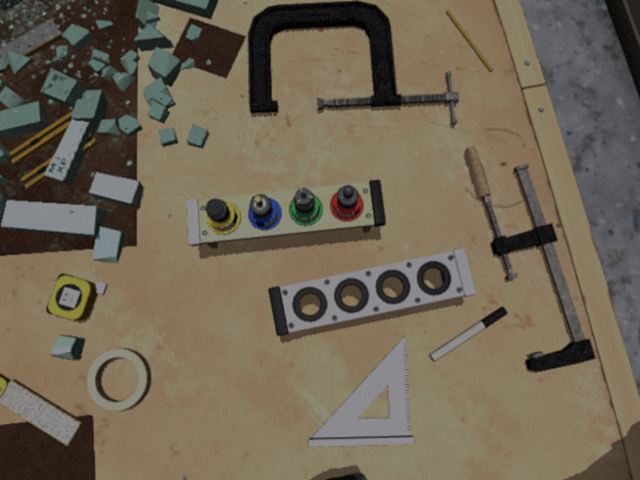

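View pics/scene0.png

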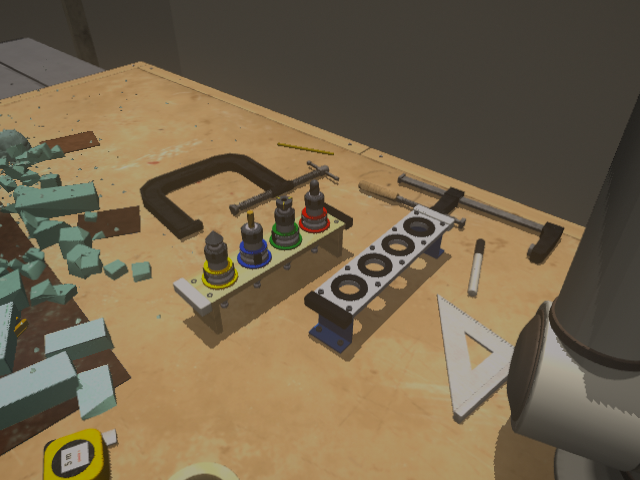

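The stand's white cap is at left (192,220), followed by yellow (221,215), blue (263,210), green (305,207) and red (347,202). The magazine's white cap is at right (462,272). Its pockets lie at (434,278), (391,287), (350,295) and (309,303), so yellow goes right and red goes left. Next I'll measure both rows.

```bash
cat >h.py <<'E'
from workcell import *
import numpy as np, cv2
from scipy.spatial.transform import Rotation as R
def ray(c,uv,obs=None):
    x0=np.array([(uv[0]-c['cx'])/c['fx'],(uv[1]-c['cy'])/c['fy']]);x=x0.copy()
    for _ in range(20): x=x0/(1+c['k1']*(x@x))
    d=np.r_[x,1]
    if 'rvec' in c:
        M=cv2.Rodrigues(c['rvec'])[0]; return -M.T@c['tvec'], M.T@d
    T=c['tool_from_camera']; W=R.from_euler('xyz',obs['tcp_rot'],degrees=True).as_matrix()
    return obs['ee_pos']+W@T[:3,3], W@T[:3,:3]@d
def onplane(c,uv,z,obs=None):
    o,d=ray(c,uv,obs); return (o+d*(z-o[2])/d[2])[:2]
def fitline(P,s):  # P 4x2 in order, s coords along own y -> centre, unit y dir
    s=np.array(s);c=P.mean(0);d=(P-c).T@s;d/=np.linalg.norm(d)
    return c,d,P-(c+np.outer(s,d))
S=[.105,.035,-.035,-.105]
def hullc(c,mask,z,obs=None):
    k=max(cv2.findContours(mask,cv2.RETR_EXTERNAL,cv2.CHAIN_APPROX_NONE)[0],key=cv2.contourArea)
    p=np.float32([onplane(c,q,z,obs) for q in cv2.convexHull(k)[:,0].astype(float)])
    return p
E
cat >m.py <<'E'
from h import *
for n in('top','scene'):
    im=cv2.imread(f'pics/{n}0.png');c=get_calibration(n);h=cv2.cvtColor(im,cv2.COLOR_BGR2HSV)
    seeds={'top':dict(yellow=(221,215),blue=(263,210),green=(305,207),red=(347,202)),'scene':dict(yellow=(220,275),blue=(254,253),green=(286,238),red=(314,219))}[n]
    hr=dict(yellow=(22,35),blue=(105,125),green=(50,80),red=(0,6));P=[]
    for k,(u,v) in seeds.items():
        m=cv2.inRange(h,(hr[k][0],120,60),(hr[k][1],255,255))
        if k=='red': m|=cv2.inRange(h,(174,120,60),(180,255,255))
        w=np.zeros_like(m);cv2.circle(w,(u,v),28,255,-1);m&=w
        p=hullc(c,m,.082); (x,y),r=cv2.minEnclosingCircle(p); e=cv2.fitEllipse(p*1000)
        print(n,k,np.round([x*1000,y*1000,r*1000],1),np.round(e[0],1),np.round(e[1],1)); P.append(np.array(e[0])/1000)
    c0,d,res=fitline(np.array(P),S);print('stand',c0,d,np.degrees(np.arctan2(d[1],d[0])),np.round(res*1000,1).tolist())
    seeds={'top':[(434,278),(391,287),(350,295),(309,303)],'scene':[(419,227),(398,244),(375,265),(348,288)]}[n];P=[]
    for u,v in seeds:
        w=np.zeros_like(m);cv2.circle(w,(u,v),26,255,-1)
        m=cv2.inRange(h,(0,0,0),(180,255,60))&w
        n_,l,st,_=cv2.connectedComponentsWithStats(m); b=1+np.argmax(st[1:,4]); 
        p=hullc(c,np.uint8(l==b)*255,.082);(x,y),r=cv2.minEnclosingCircle(p);e=cv2.fitEllipse(p*1000)
        print(n,np.round([x*1000,y*1000,r*1000],1),np.round(e[0],1),np.round(e[1],1)); P.append(np.array(e[0])/1000)
    c0,d,res=fitline(np.array(P),[-s for s in S]);print('mag',c0,d,np.degrees(np.arctan2(d[1],d[0])),np.round(res*1000,1).tolist())
E
python3 m.py
```

```text
top yellow [629.6 135.5  28.1] [629.4 135.3] [54.7 55.8]
top blue [623.5  66.   27.8] [623.2  65.8] [53.6 55.1]
top green [617.8  -3.9  27.2] [617.7  -3.6] [53.1 53.7]
top red [611.6 -72.8  28. ] [611.5 -72.9] [55.1 55.6]
stand [0.62045598 0.03116927] [0.08487895 0.99639127] 85.13093613263538 [[0.1, -0.5], [-0.3, -0.2], [0.2, 0.1], [0.0, 0.6]]
top [ 461.8 -189.7   27.9] [ 461.7 -189.7] [55.  55.1]
top [ 460.8 -120.    27.7] [ 460.8 -120. ] [54.6 55. ]
top [459.7 -50.3  27.7] [459.9 -50.3] [54.5 54.9]
top [458.8  19.4  27.9] [458.9  19.5] [54.9 55.1]
mag [ 0.46032307 -0.08512716] [-0.01344495  0.99990961] 90.7703620318965 [[-0.0, 0.4], [0.0, 0.1], [0.0, -0.2], [-0.0, -0.3]]
scene yellow [652.  118.5  25. ] [652.  118.6] [48.3 49.5]
scene blue [621.   66.2  28.2] [621.2  66.2] [55.1 55.9]
scene green [614.6  -3.1  28.4] [615.   -3.3] [55.4 56.9]
scene red [631.  -99.5  24.5] [632.2 -99.5] [46.3 49.5]
stand [0.63009309 0.02048513] [0.09008863 0.99593375] 84.83129430066572 [[12.4, -6.4], [-12.1, 10.8], [-11.9, 11.1], [11.6, -15.4]]
scene [ 458.2 -188.3   29. ] [ 458.3 -188.3] [54.7 57.8]
scene [ 457.  -118.9   29. ] [ 457.4 -118.6] [55.4 57.3]
scene [456.5 -49.4  29.2] [456.8 -49.1] [55.8 57.9]
scene [455.7  20.3  29.1] [456.   20.4] [55.9 57.7]
mag [ 0.45715276 -0.08389987] [-0.01099221  0.99993958] 90.62981967402129 [[0.0, 0.6], [-0.1, 0.3], [0.1, -0.2], [0.0, -0.7]]
```

Units first: shifts go in shares of 60 cm and turns go in shares of pi/2 rad. So 52.5 cm / 60 = 0.875, 50.5 cm / 60 = 0.8417, 1.23 rad / 1.5708 = 0.783.

>>> servo_tool(
  moves=[
    [0.05,0.0667,0.0167,0.0637],
    [0.1,0.15,0.0333,0.1273],
    [0.15,0.2167,0.05,0.191],
    [0.2,0.2833,0.0667,0.2546],
    [0.25,0.35,0.0833,0.3183],
    [0.3,0.4167,0.1,0.382],
    [0.35,0.4833,0.1167,0.4456],
    [0.4,0.55,0.1167,0.5093],
    [0.45,0.6167,0.1167,0.573],
    [0.5,0.6833,0.1167,0.6366],
    [0.5333,0.75,0.1167,0.7003],
    [0.5667,0.8,0.1167,0.7639],
    [0.6,0.8417,0.1167,0.783],
    [0.625,0.875,0.1167,0.783],
    [0.625,0.875,0.1167,0.783],
    [0.625,0.875,0.1167,0.783],
    [0.625,0.875,0.1167,0.783],
    [0.625,0.875,0.1167,0.783],
  ],
  claw=0,
  force=60,
)

```text
time: 1.6
ee_pos: [0.541, 0.0017, 0.3002]
tcp_rot: [-179.9, 0.0, 88.1]
wrist_force: [-0.0, -0.3, -1.1]
opening: 0.0854
grasp_force: 0.0
```

```bash
python3 - <<'E'
from h import *
o=get_obs();im=camera('wrist');cv2.imwrite('pics/w1.png',im[:,:,::-1])
np.save('w1.npy',np.r_[o['ee_pos'],o['tcp_rot']]);print(o['time'],o['ee_pos'],o['tcp_rot'],o['q'],o['wrist_force'])
E
```

```text
1.6 [0.54095071 0.00174218 0.30023117] [-1.79887231e+02  9.96125925e-03  8.81403655e+01] [ 1.87648289e-01  6.06528110e+00  1.90540639e+01  1.03101836e+02
 -5.92629231e-03  9.20472985e+01] [-0.01346408 -0.33143183 -1.14421982]
```

View pics/w1.png

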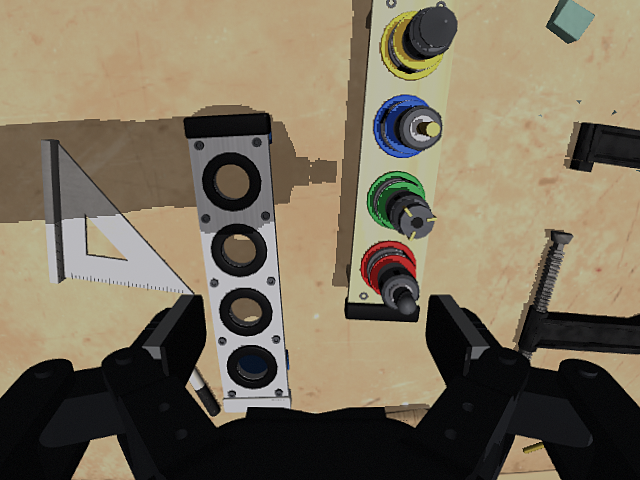

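The wrist view shows both rows. The inserts are at about (411,45), (408,127), (397,200) and (388,268), and the pockets at (232,181), (239,249), (245,310) and (252,366). I'll measure these in the arm's frame.

```bash
cat >mw.py <<'E'
from h import *
w=np.load('w1.npy');o=dict(ee_pos=w[:3],tcp_rot=w[3:]);c=get_calibration('wrist')
im=cv2.imread('pics/w1.png');h=cv2.cvtColor(im,cv2.COLOR_BGR2HSV)
hr=dict(yellow=(22,35),blue=(105,125),green=(50,80),red=(0,6));P=[]
for k,(u,v) in dict(yellow=(411,45),blue=(405,127),green=(397,200),red=(388,268)).items():
    m=cv2.inRange(h,(hr[k][0],120,50),(hr[k][1],255,255))
    if k=='red': m|=cv2.inRange(h,(174,120,50),(180,255,255))
    q=np.zeros_like(m);cv2.circle(q,(u,v),42,255,-1);m&=q
    p=hullc(c,m,.082,o);(x,y),r=cv2.minEnclosingCircle(p);e=cv2.fitEllipse(p*1000)
    print(k,np.round([x*1000,y*1000,r*1000],1),np.round(e[0],1),np.round(e[1],1));P.append((x,y))
c0,d,res=fitline(np.array(P),S);print('stand',c0,np.degrees(np.arctan2(d[1],d[0])),np.round(res*1000,1).tolist());print((c0+np.outer(S,d)).round(4))
P=[]
for u,v in [(252,366),(245,310),(239,249),(232,181)]:
    q=np.zeros_like(m);cv2.circle(q,(u,v),33,255,-1);m=cv2.inRange(h,(0,0,0),(180,255,55))&q
    n,l,st,_=cv2.connectedComponentsWithStats(m);b=1+np.argmax(st[1:,4])
    p=hullc(c,np.uint8(l==b)*255,.082,o);(x,y),r=cv2.minEnclosingCircle(p);e=cv2.fitEllipse(p*1000)
    print(np.round([x*1000,y*1000,r*1000],1),np.round(e[0],1),np.round(e[1],1));P.append(np.array(e[0])/1000)
M=[-s for s in S];c0,d,res=fitline(np.array(P),M);print('mag',c0,np.degrees(np.arctan2(d[1],d[0])),np.round(res*1000,1).tolist());print((c0+np.outer(M,d)).round(4))
print((c0-np.outer(S,d)).round(4))
E
python3 mw.py
```

```text
yellow [629.1 134.   28.7] [629.  134.2] [55.7 57. ]
blue [623.2  65.   28.5] [623.2  65. ] [56.2 56.4]
green [617.5  -4.   28.3] [617.4  -4. ] [55.6 56.1]
red [611.7 -74.8  30.2] [612.3 -75.1] [56.4 61.7]
stand [0.62036547 0.03006862] 85.24698927419246 [[0.0, -0.7], [-0.1, 0.1], [0.0, 0.8], [0.0, -0.2]]
[[ 0.6291  0.1347]
 [ 0.6233  0.0649]
 [ 0.6175 -0.0048]
 [ 0.6117 -0.0746]]
[ 461.7 -189.2   29.1] [ 461.9 -189.5] [56.2 57.9]
[ 461.2 -120.3   29. ] [ 461.2 -120.2] [56.2 57.5]
[460.6 -50.5  28.5] [460.6 -50.6] [56.2 56.7]
[459.7  18.8  28.8] [459.7  18.8] [56.5 57.1]
mag [ 0.46084985 -0.08536992] 90.62016431081943 [[-0.1, 0.9], [0.0, 0.2], [0.1, -0.3], [-0.1, -0.8]]
[[ 0.462  -0.1904]
 [ 0.4612 -0.1204]
 [ 0.4605 -0.0504]
 [ 0.4597  0.0196]]
[[ 0.462  -0.1904]
 [ 0.4612 -0.1204]
 [ 0.4605 -0.0504]
 [ 0.4597  0.0196]]
```

In the tool's units: -15.3 cm / 60 = -0.255, -14 cm / 60 = -0.2333.

>>> servo_tool(
  moves=[
    [0.0417,0.0583,0,0],
    [0.0833,0.1167,-0.0167,0],
    [0.1167,0.175,-0.05,0],
    [0.1467,0.2217,-0.1,0],
    [0.1467,0.2217,-0.1333,0],
    [0.1467,0.2217,-0.1333,0],
    [0.1467,0.2217,-0.1667,0],
    [0.1467,0.2217,-0.2,0],
    [0.1467,0.2217,-0.2333,0],
    [0.1467,0.2217,-0.255,0],
    [0.1467,0.2217,-0.255,0],
    [0.1467,0.2217,-0.255,0],
    [0.1467,0.2217,-0.255,0],
  ],
)

```text
time: 2.73
ee_pos: [0.6289, 0.1325, 0.1508]
tcp_rot: [179.9, -0.0, 87.9]
wrist_force: [1.0, -0.0, 0.0]
opening: 0.0851
grasp_force: 0.0
```

>>> servo_tool(
  moves=[
    [0,0,0,0],
    [0,0,0,0],
    [0,0,0,0],
    [0,0,0,0],
    [0,0,0,0],
    [0,0,0,0],
    [0,0,0,0],
    [0,0,0,0],
    [0,0,0,0],
    [0,0,0,0],
    [0,0,0,0],
    [0,0,0,0],
  ],
  claw=1,
  force=60,
)

```text
time: 3.73
ee_pos: [0.629, 0.1336, 0.1489]
tcp_rot: [179.9, -0.0, 88.0]
wrist_force: [3.2, -1.1, 5.7]
opening: 0.0232
grasp_force: 58.7
```

```bash
python3 - <<'E'
from h import *
o=get_obs();im=camera('wrist');cv2.imwrite('pics/w2.png',im[:,:,::-1])
print(o['time'],o['ee_pos'],o['tcp_rot'],o['wrist_force'],o['torque'])
E
```

```text
3.7333 [0.62895484 0.13356634 0.14887251] [ 1.79927745e+02 -1.37577657e-02  8.79955938e+01] [ 3.21529592 -1.10806553  5.69620254] [ 0.02673297 -0.38991488  0.02166088]
```

View pics/w2.png

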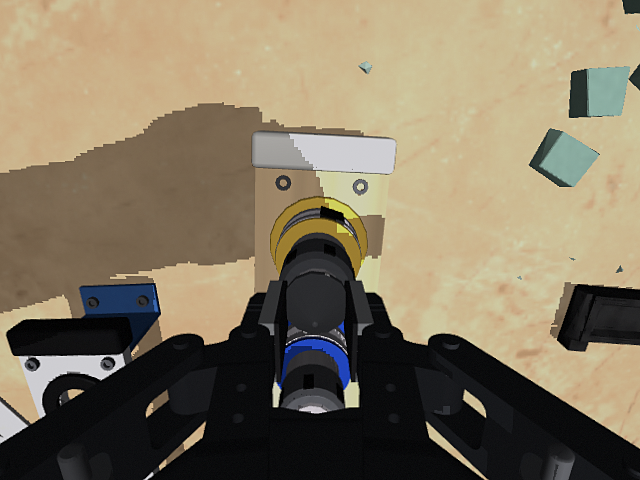

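The fingers closed on the V-bit cone (opening 23 mm) because I took the grasp offset the wrong way. I'll open, go 35 mm lower and grip the nut.

In the tool's units: -3.5 cm / 60 = -0.0583, -3 cm / 60 = -0.05.

>>> servo_tool(
  moves=[
    [0,0,0,0],
    [0,0,0,0],
    [0,0,0,0],
    [0,0,0,0],
    [0,0,0,0],
    [0,0,0,0],
    [0,0,0,0],
    [0,0,-0.0167,0],
    [0,0,-0.0333,0],
    [0,0,-0.05,0],
    [0,0,-0.0583,0],
    [0,0,-0.0583,0],
    [0,0,-0.0583,0],
    [0,0,-0.0583,0],
  ],
  claw=0,
)

```text
time: 4.95
ee_pos: [0.6287, 0.1336, 0.1136]
tcp_rot: [180.0, -0.0, 88.0]
wrist_force: [-0.8, -0.4, 0.1]
opening: 0.0856
grasp_force: 0.0
```

>>> servo_tool(
  moves=[
    [0,0,0,0],
    [0,0,0,0],
    [0,0,0,0],
    [0,0,0,0],
    [0,0,0,0],
    [0,0,0,0],
    [0,0,0,0],
    [0,0,0,0],
    [0,0,0,0],
    [0,0,0,0],
  ],
  claw=1,
  force=60,
)

```text
time: 5.78
ee_pos: [0.6293, 0.1335, 0.1139]
tcp_rot: [179.9, -0.0, 88.0]
wrist_force: [4.9, -0.8, 3.9]
opening: 0.0324
grasp_force: 59.7
```

```bash
python3 - <<'E'
from h import *
o=get_obs();im=camera('scene');cv2.imwrite('pics/s3.png',cv2.resize(im[150:350,130:400,::-1],None,fx=2.5,fy=2.5))
print(o['time'],o['ee_pos'],o['tcp_rot'],o['wrist_force'],o['torque'])
E
```

```text
5.7833 [0.62925624 0.1335156  0.11392484] [ 1.79895926e+02 -1.42725418e-02  8.79882303e+01] [ 4.90841077 -0.78363536  3.89146291] [-0.04067249 -1.14044121  0.03956851]
```

View pics/s3.png

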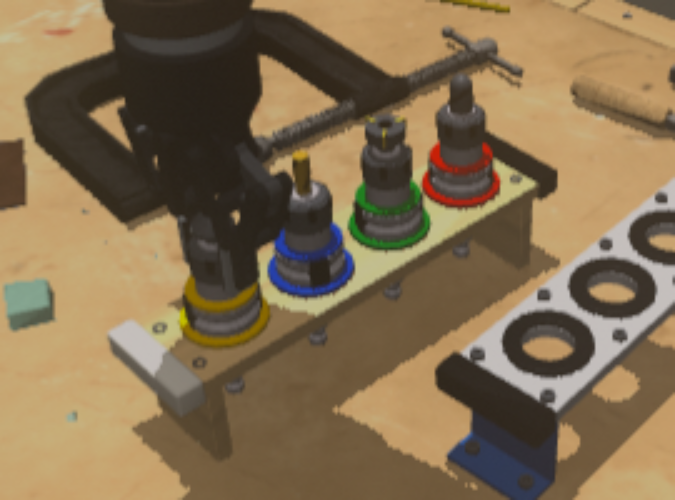

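In the tool's units: 10 cm / 60 = 0.1667, 9.5 cm / 60 = 0.1583.

>>> servo_tool(
  moves=[
    [0,0,0.0117,0],
    [0,0,0.0283,0],
    [0,0,0.05,0],
    [0,0,0.075,0],
    [0,0,0.1,0],
    [0,0,0.125,0],
    [0,0,0.145,0],
    [0,0,0.1583,0],
    [-0.0083,0,0.1667,0],
    [-0.0333,0,0.1667,0],
    [-0.0667,0,0.1667,0],
    [-0.1,-0.0167,0.1667,0],
    [-0.1333,-0.05,0.1667,0],
    [-0.15,-0.0833,0.1667,0],
    [-0.15,-0.1167,0.1667,0],
  ],
)

```text
time: 7.08
ee_pos: [0.5358, 0.0631, 0.2133]
tcp_rot: [-179.9, -0.0, 88.1]
wrist_force: [0.5, 0.9, -3.6]
opening: 0.0321
grasp_force: 61.2
```

In the tool's units: -25.5 cm / 60 = -0.425, -24.5 cm / 60 = -0.4083.

>>> servo_tool(
  moves=[
    [0,-0.0333,0,0],
    [0,-0.075,0,0],
    [0,-0.1167,0,0],
    [-0.0083,-0.1583,0,0],
    [-0.025,-0.2,0,0],
    [-0.0417,-0.2417,0,0],
    [-0.0583,-0.2833,0,0],
    [-0.075,-0.3167,0,0],
    [-0.0917,-0.35,0,0],
    [-0.1083,-0.3833,0,0],
    [-0.12,-0.4083,0,0],
    [-0.1283,-0.425,0,0],
    [-0.1283,-0.425,0,0],
    [-0.1283,-0.425,0,0],
    [-0.1283,-0.425,0,0],
  ],
)

```text
time: 8.33
ee_pos: [0.4616, -0.1909, 0.2131]
tcp_rot: [-180.0, -0.0, 88.0]
wrist_force: [-0.2, 0.6, -5.6]
opening: 0.0324
grasp_force: 61.1
```

```bash
python3 - <<'E'
from h import *
o=get_obs();im=camera('scene');cv2.imwrite('pics/s4.png',cv2.resize(im[100:340,180:500,::-1],None,fx=2,fy=2))
print(o['time'],o['ee_pos'],o['tcp_rot'],o['wrist_force'],o['torque'])
E
```

```text
8.3333 [ 0.4615835  -0.19090663  0.21308155] [-1.79978912e+02 -3.07902936e-02  8.80035333e+01] [-0.21376137  0.60061988 -5.57646904] [ 0.00199874 -0.03406429 -0.02072221]
```

View pics/s4.png

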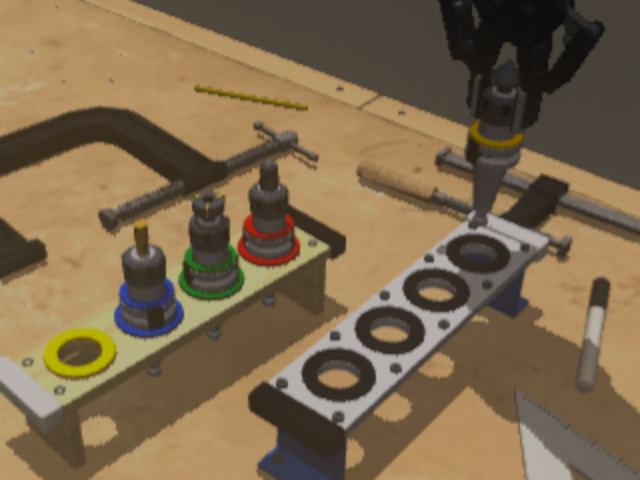

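The yellow holder hangs upright over the white-end pocket. I'll lower it in two stages.

In the tool's units: -8 cm / 60 = -0.1333, -7.7 cm / 60 = -0.1283.

>>> servo_tool(
  moves=[
    [0,0,-0.0167,0],
    [0,0,-0.0367,0],
    [0,0,-0.0583,0],
    [0,0,-0.0783,0],
    [0,0,-0.095,0],
    [0,0,-0.1083,0],
    [0,0,-0.12,0],
    [0,0,-0.1283,0],
    [0,0,-0.1333,0],
    [0,0,-0.1333,0],
  ],
)

```text
time: 9.22
ee_pos: [0.4614, -0.1915, 0.1328]
tcp_rot: [-180.0, -0.0, 88.0]
wrist_force: [0.2, -0.0, -4.7]
opening: 0.0322
grasp_force: 61.3
```

>>> servo_tool(
  moves=[
    [0,0,-0.005,0],
    [0,0,-0.01,0],
    [0,0,-0.015,0],
    [0,0,-0.02,0],
    [0,0,-0.0233,0],
    [0,0,-0.0267,0],
    [0,0,-0.03,0],
    [0,0,-0.0317,0],
    [0,0,-0.0333,0],
    [0,0,-0.0333,0],
    [0,0,-0.0333,0],
    [0,0,-0.0333,0],
  ],
)

```text
time: 10.22
ee_pos: [0.4617, -0.1915, 0.1138]
tcp_rot: [180.0, 0.0, 88.0]
wrist_force: [-2.4, 1.4, 3.2]
opening: 0.0325
grasp_force: 61.5
```

In the tool's units: 11 cm / 60 = 0.1833, 9 cm / 60 = 0.15.

>>> servo_tool(
  moves=[
    [0,0,0,0],
    [0,0,0,0],
    [0,0,0,0],
    [0,0,0,0],
    [0,0,0,0],
    [0,0,0,0],
    [0,0,0,0],
    [0,0,0.0167,0],
    [0,0,0.05,0],
    [0,0,0.1,0],
    [0,0,0.15,0],
    [0,0,0.1833,0],
    [0,0,0.1833,0],
  ],
  claw=0,
)

```text
time: 11.3
ee_pos: [0.4628, -0.192, 0.2287]
tcp_rot: [179.6, 0.1, 88.0]
wrist_force: [0.0, 0.2, -0.1]
opening: 0.0856
grasp_force: 0.0
```

In the tool's units: 25.5 cm / 60 = 0.425, 23.5 cm / 60 = 0.3917.

>>> servo_tool(
  moves=[
    [0.0333,0.05,0,0],
    [0.0667,0.1083,0,0],
    [0.1083,0.1667,0,0],
    [0.15,0.225,0,0],
    [0.1833,0.2833,0,0],
    [0.2167,0.3417,0,0],
    [0.25,0.3917,0,0],
    [0.2683,0.425,0,0],
    [0.2683,0.425,0,0],
    [0.2683,0.425,0,0],
    [0.2683,0.425,-0.0333,0],
    [0.2683,0.425,-0.075,0],
    [0.2683,0.425,-0.1167,0],
    [0.2683,0.425,-0.15,0],
    [0.2683,0.425,-0.1733,0],
    [0.2683,0.425,-0.1833,0],
    [0.2683,0.425,-0.1833,0],
    [0.2683,0.425,-0.1833,0],
  ],
)

```text
time: 12.8
ee_pos: [0.6226, 0.0628, 0.1143]
tcp_rot: [180.0, -0.0, 87.9]
wrist_force: [-0.2, -0.3, 0.1]
opening: 0.0853
grasp_force: 0.0
```

>>> servo_tool(
  moves=[
    [0,0,0,0],
    [0,0,0,0],
    [0,0,0,0],
    [0,0,0,0],
    [0,0,0,0],
    [0,0,0,0],
    [0,0,0,0],
    [0,0,0,0],
    [0,0,0,0],
    [0,0,0,0],
  ],
  claw=1,
)

```text
time: 13.63
ee_pos: [0.6233, 0.0635, 0.1141]
tcp_rot: [179.9, -0.0, 88.0]
wrist_force: [3.6, 0.1, 5.2]
opening: 0.0323
grasp_force: 59.4
```

```bash
python3 - <<'E'
from h import *
o=get_obs();im=camera('scene');cv2.imwrite('pics/s5.png',cv2.resize(im[100:340,180:500,::-1],None,fx=2,fy=2))
print(o['time'],o['ee_pos'],o['tcp_rot'],o['wrist_force'],o['torque'])
E
```

```text
13.6333 [0.62325147 0.06354171 0.11414759] [ 1.79885363e+02 -9.57487794e-03  8.79937275e+01] [3.59929534 0.06749279 5.23808564] [-0.05158004 -0.57534035 -0.02259881]
```

View pics/s5.png

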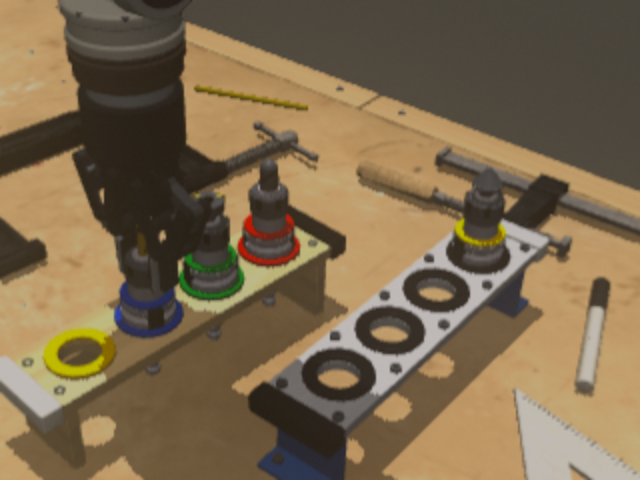

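Yellow stands fully home and blue is gripped. Blue goes next, by a shift of (-16.2, -18.5) cm.

In the tool's units: -18.5 cm / 60 = -0.3083, -16.2 cm / 60 = -0.27.

>>> servo_tool(
  moves=[
    [0,0,0.0117,0],
    [0,0,0.0283,0],
    [0,0,0.05,0],
    [0,0,0.075,0],
    [0,0,0.1,0],
    [0,0,0.125,0],
    [0,0,0.145,0],
    [0,0,0.1583,0],
    [-0.0083,0,0.1667,0],
    [-0.0333,0,0.1667,0],
    [-0.0667,0,0.1667,0],
    [-0.1,-0.0167,0.1667,0],
    [-0.1333,-0.05,0.1667,0],
    [-0.1583,-0.0833,0.1667,0],
    [-0.1833,-0.125,0.1667,0],
    [-0.2083,-0.1667,0.1667,0],
    [-0.23,-0.2083,0.1667,0],
    [-0.25,-0.25,0.1667,0],
    [-0.2633,-0.2833,0.1667,0],
    [-0.27,-0.3083,0.1667,0],
  ],
)

```text
time: 15.35
ee_pos: [0.4589, -0.1228, 0.2134]
tcp_rot: [-180.0, 0.0, 87.9]
wrist_force: [0.3, -0.6, -4.3]
opening: 0.0324
grasp_force: 60.5
```

>>> servo_tool(
  moves=[
    [0,0,0,0],
    [0,0,0,0],
    [0,0,0,0],
    [0,0,-0.0167,0],
    [0,0,-0.0367,0],
    [0,0,-0.0583,0],
    [0,0,-0.0783,0],
    [0,0,-0.095,0],
    [0,0,-0.1083,0],
    [0,0,-0.12,0],
    [0,0,-0.1283,0],
    [0,0,-0.1333,0],
    [0,0,-0.1333,0],
  ],
)

```text
time: 16.43
ee_pos: [0.4605, -0.1215, 0.1328]
tcp_rot: [-180.0, -0.0, 88.0]
wrist_force: [-0.4, -0.1, -3.2]
opening: 0.0321
grasp_force: 60.5
```

>>> servo_tool(
  moves=[
    [0,0,-0.005,0],
    [0,0,-0.01,0],
    [0,0,-0.015,0],
    [0,0,-0.02,0],
    [0,0,-0.0233,0],
    [0,0,-0.0267,0],
    [0,0,-0.03,0],
    [0,0,-0.0317,0],
    [0,0,-0.0333,0],
    [0,0,-0.0333,0],
    [0,0,-0.0333,0],
    [0,0,-0.0333,0],
  ],
)

```text
time: 17.43
ee_pos: [0.4607, -0.1215, 0.114]
tcp_rot: [180.0, 0.0, 88.0]
wrist_force: [-3.1, 1.7, 5.9]
opening: 0.0323
grasp_force: 60.8
```

In the tool's units: 11 cm / 60 = 0.1833, 9 cm / 60 = 0.15.

>>> servo_tool(
  moves=[
    [0,0,0,0],
    [0,0,0,0],
    [0,0,0,0],
    [0,0,0,0],
    [0,0,0,0],
    [0,0,0,0],
    [0,0,0,0],
    [0,0,0.0167,0],
    [0,0,0.05,0],
    [0,0,0.1,0],
    [0,0,0.15,0],
    [0,0,0.1833,0],
    [0,0,0.1833,0],
  ],
  claw=0,
)

```text
time: 18.52
ee_pos: [0.4619, -0.1218, 0.2286]
tcp_rot: [179.6, 0.1, 88.0]
wrist_force: [-0.0, -0.5, 0.3]
opening: 0.0853
grasp_force: 0.0
```

>>> servo_tool(
  moves=[
    [0.0333,0.025,0,0],
    [0.075,0.05,0,0],
    [0.1167,0.0833,0,0],
    [0.1583,0.1167,0,0],
    [0.2,0.15,0,0],
    [0.2333,0.175,0,0],
    [0.2617,0.1933,0,0],
    [0.2617,0.1933,0,0],
    [0.2617,0.1933,0,0],
    [0.2617,0.1933,-0.0333,0],
    [0.2617,0.1933,-0.075,0],
    [0.2617,0.1933,-0.1167,0],
    [0.2617,0.1933,-0.15,0],
    [0.2617,0.1933,-0.1733,0],
    [0.2617,0.1933,-0.1833,0],
    [0.2617,0.1933,-0.1833,0],
    [0.2617,0.1933,-0.1833,0],
  ],
)

```text
time: 19.93
ee_pos: [0.6174, -0.0059, 0.1143]
tcp_rot: [180.0, 0.0, 88.0]
wrist_force: [0.3, -0.1, 0.5]
opening: 0.0856
grasp_force: 0.0
```

>>> servo_tool(
  moves=[
    [0,0,0,0],
    [0,0,0,0],
    [0,0,0,0],
    [0,0,0,0],
    [0,0,0,0],
    [0,0,0,0],
    [0,0,0,0],
    [0,0,0,0],
    [0,0,0,0],
    [0,0,0,0],
  ],
  claw=1,
)

```text
time: 20.77
ee_pos: [0.6181, -0.0055, 0.1141]
tcp_rot: [179.9, -0.0, 88.0]
wrist_force: [1.0, 0.0, 5.8]
opening: 0.0321
grasp_force: 59.4
```

```bash
python3 - <<'E'
from h import *
o=get_obs();im=camera('scene');cv2.imwrite('pics/s6.png',cv2.resize(im[100:340,180:500,::-1],None,fx=2,fy=2))
print(o['time'],o['ee_pos'],o['wrist_force'],o['torque'])
E
```

```text
20.7667 [ 0.61810894 -0.00546422  0.11409179] [0.96530374 0.01055413 5.82974281] [ 0.0488264  -0.24212717 -0.03285209]
```

View pics/s6.png

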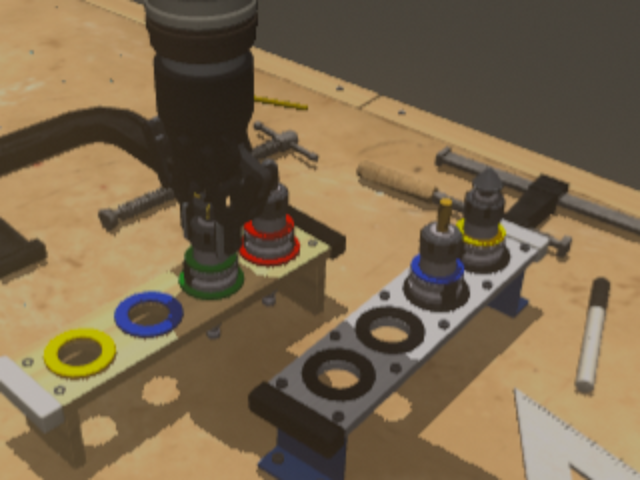

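Blue is seated and green is gripped. Green's shift is (-15.7, -4.6) cm.

>>> servo_tool(
  moves=[
    [0,0,0.0117,0],
    [0,0,0.0283,0],
    [0,0,0.05,0],
    [0,0,0.075,0],
    [0,0,0.1,0],
    [0,0,0.125,0],
    [0,0,0.145,0],
    [0,0,0.1583,0],
    [-0.0083,0,0.1667,0],
    [-0.0333,0,0.1667,0],
    [-0.0667,-0.0083,0.1667,0],
    [-0.1,-0.0167,0.1667,0],
    [-0.1333,-0.03,0.1667,0],
    [-0.1667,-0.0433,0.1667,0],
    [-0.2,-0.0567,0.1667,0],
    [-0.2333,-0.0683,0.1667,0],
    [-0.2533,-0.075,0.1667,0],
    [-0.2617,-0.0767,0.1667,0],
    [-0.2617,-0.0767,0.1667,0],
    [-0.2617,-0.0767,0.1667,0],
  ],
)

```text
time: 22.48
ee_pos: [0.4608, -0.0514, 0.2134]
tcp_rot: [180.0, -0.0, 88.0]
wrist_force: [-0.5, 0.1, -3.9]
opening: 0.0326
grasp_force: 60.7
```

In the tool's units: -8 cm / 60 = -0.1333, -7.7 cm / 60 = -0.1283.

>>> servo_tool(
  moves=[
    [0,0,0,0],
    [0,0,-0.0167,0],
    [0,0,-0.0367,0],
    [0,0,-0.0583,0],
    [0,0,-0.0783,0],
    [0,0,-0.095,0],
    [0,0,-0.1083,0],
    [0,0,-0.12,0],
    [0,0,-0.1283,0],
    [0,0,-0.1333,0],
    [0,0,-0.1333,0],
  ],
)

```text
time: 23.4
ee_pos: [0.4605, -0.0515, 0.1328]
tcp_rot: [-180.0, -0.0, 88.0]
wrist_force: [0.1, -0.1, -3.9]
opening: 0.0323
grasp_force: 60.7
```

In the tool's units: -2 cm / 60 = -0.0333, -1.9 cm / 60 = -0.0317.

>>> servo_tool(
  moves=[
    [0,0,-0.005,0],
    [0,0,-0.01,0],
    [0,0,-0.015,0],
    [0,0,-0.02,0],
    [0,0,-0.0233,0],
    [0,0,-0.0267,0],
    [0,0,-0.03,0],
    [0,0,-0.0317,0],
    [0,0,-0.0333,0],
    [0,0,-0.0333,0],
    [0,0,-0.0333,0],
    [0,0,-0.0333,0],
  ],
)

```text
time: 24.4
ee_pos: [0.4607, -0.0515, 0.114]
tcp_rot: [180.0, 0.0, 88.0]
wrist_force: [-2.8, 0.2, 4.9]
opening: 0.0321
grasp_force: 61.4
```

In the tool's units: 11 cm / 60 = 0.1833, 9 cm / 60 = 0.15.

>>> servo_tool(
  moves=[
    [0,0,0,0],
    [0,0,0,0],
    [0,0,0,0],
    [0,0,0,0],
    [0,0,0,0],
    [0,0,0,0],
    [0,0,0,0],
    [0,0,0.0167,0],
    [0,0,0.05,0],
    [0,0,0.1,0],
    [0,0,0.15,0],
    [0,0,0.1833,0],
    [0,0,0.1833,0],
  ],
  claw=0,
)

```text
time: 25.48
ee_pos: [0.4619, -0.0516, 0.2285]
tcp_rot: [179.6, 0.0, 88.0]
wrist_force: [1.0, -0.0, 1.0]
opening: 0.0851
grasp_force: 0.0
```

In the tool's units: 15.1 cm / 60 = 0.2517, 14 cm / 60 = 0.2333.

>>> servo_tool(
  moves=[
    [0.0333,-0.005,0,0],
    [0.075,-0.0117,0,0],
    [0.1167,-0.0183,0,0],
    [0.1583,-0.025,0,0],
    [0.2,-0.0317,0,0],
    [0.2333,-0.0383,0,0],
    [0.2517,-0.04,0,0],
    [0.2517,-0.04,0,0],
    [0.2517,-0.04,0,0],
    [0.2517,-0.04,-0.0333,0],
    [0.2517,-0.04,-0.075,0],
    [0.2517,-0.04,-0.1167,0],
    [0.2517,-0.04,-0.15,0],
    [0.2517,-0.04,-0.1733,0],
    [0.2517,-0.04,-0.1833,0],
    [0.2517,-0.04,-0.1833,0],
    [0.2517,-0.04,-0.1833,0],
  ],
)

```text
time: 26.9
ee_pos: [0.6114, -0.0754, 0.1143]
tcp_rot: [180.0, 0.0, 88.0]
wrist_force: [-0.0, 0.4, 0.2]
opening: 0.0857
grasp_force: 0.0
```

>>> servo_tool(
  moves=[
    [0,0,0,0],
    [0,0,0,0],
    [0,0,0,0],
    [0,0,0,0],
    [0,0,0,0],
    [0,0,0,0],
    [0,0,0,0],
    [0,0,0,0],
    [0,0,0,0],
    [0,0,0,0],
  ],
  claw=1,
)

```text
time: 27.73
ee_pos: [0.6121, -0.0755, 0.1141]
tcp_rot: [179.9, 0.0, 88.0]
wrist_force: [1.6, -0.1, 5.8]
opening: 0.0323
grasp_force: 59.3
```

```bash
python3 - <<'E'
from h import *
o=get_obs();im=camera('scene');cv2.imwrite('pics/s7.png',cv2.resize(im[100:340,180:500,::-1],None,fx=2,fy=2))
print(o['time'],o['ee_pos'],o['wrist_force'],o['torque'])
E
```

```text
27.7333 [ 0.61205627 -0.07554631  0.11406171] [ 1.55028074 -0.10395579  5.78527242] [ 0.04587351 -0.1503231   0.01819379]
```

View pics/s7.png

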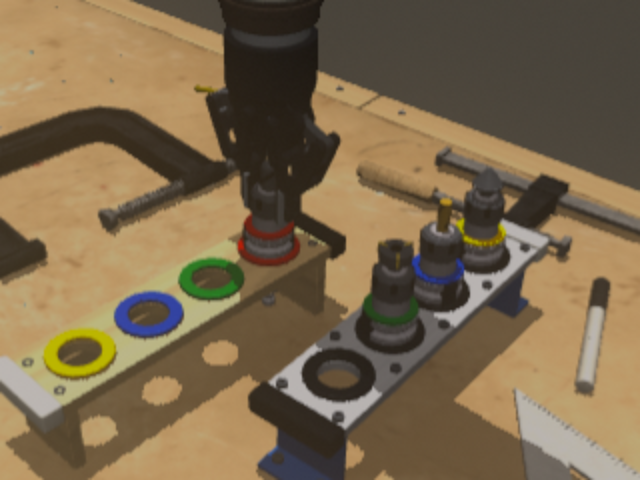

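Green is seated and red is gripped. Its shift is (-15.2, +9.4) cm.

In the tool's units: -15.2 cm / 60 = -0.2533, 9.4 cm / 60 = 0.1567.

>>> servo_tool(
  moves=[
    [0,0,0.0117,0],
    [0,0,0.0283,0],
    [0,0,0.05,0],
    [0,0,0.075,0],
    [0,0,0.1,0],
    [0,0,0.125,0],
    [0,0,0.145,0],
    [0,0,0.1583,0],
    [-0.0083,0.0083,0.1667,0],
    [-0.0333,0.0333,0.1667,0],
    [-0.0667,0.0667,0.1667,0],
    [-0.1,0.1,0.1667,0],
    [-0.1333,0.125,0.1667,0],
    [-0.1667,0.1417,0.1667,0],
    [-0.2,0.1533,0.1667,0],
    [-0.2333,0.1567,0.1667,0],
    [-0.25,0.1567,0.1667,0],
    [-0.2533,0.1567,0.1667,0],
    [-0.2533,0.1567,0.1667,0],
    [-0.2533,0.1567,0.1667,0],
  ],
)

```text
time: 29.45
ee_pos: [0.4601, 0.0184, 0.2133]
tcp_rot: [180.0, 0.0, 88.0]
wrist_force: [0.8, -0.5, -3.7]
opening: 0.0324
grasp_force: 60.6
```

In the tool's units: -8 cm / 60 = -0.1333, -7.7 cm / 60 = -0.1283.

>>> servo_tool(
  moves=[
    [0,0,0,0],
    [0,0,-0.0167,0],
    [0,0,-0.0367,0],
    [0,0,-0.0583,0],
    [0,0,-0.0783,0],
    [0,0,-0.095,0],
    [0,0,-0.1083,0],
    [0,0,-0.12,0],
    [0,0,-0.1283,0],
    [0,0,-0.1333,0],
    [0,0,-0.1333,0],
  ],
)

```text
time: 30.37
ee_pos: [0.4595, 0.0185, 0.1328]
tcp_rot: [-180.0, 0.0, 88.0]
wrist_force: [-0.1, -0.7, -3.1]
opening: 0.0321
grasp_force: 60.6
```

In the tool's units: -2 cm / 60 = -0.0333, -1.9 cm / 60 = -0.0317.

>>> servo_tool(
  moves=[
    [0,0,-0.005,0],
    [0,0,-0.01,0],
    [0,0,-0.015,0],
    [0,0,-0.02,0],
    [0,0,-0.0233,0],
    [0,0,-0.0267,0],
    [0,0,-0.03,0],
    [0,0,-0.0317,0],
    [0,0,-0.0333,0],
    [0,0,-0.0333,0],
    [0,0,-0.0333,0],
    [0,0,-0.0333,0],
  ],
)

```text
time: 31.37
ee_pos: [0.4597, 0.0185, 0.114]
tcp_rot: [180.0, -0.0, 88.0]
wrist_force: [-2.9, -1.2, 5.5]
opening: 0.0326
grasp_force: 61.2
```

In the tool's units: 14 cm / 60 = 0.2333, 12 cm / 60 = 0.2.

>>> servo_tool(
  moves=[
    [0,0,0,0],
    [0,0,0,0],
    [0,0,0,0],
    [0,0,0,0],
    [0,0,0,0],
    [0,0,0,0],
    [0,0,0,0],
    [0,0,0.0167,0],
    [0,0,0.05,0],
    [0,0,0.1,0],
    [0,0,0.15,0],
    [0,0,0.2,0],
    [0.0333,0,0.2333,0],
    [0.0833,0.0333,0.2333,0],
    [0.1333,0.0667,0.2333,0],
    [0.1667,0.1,0.2333,0],
    [0.1667,0.1,0.2333,0],
    [0.1667,0.1,0.2333,0],
    [0.1667,0.1,0.2333,0],
    [0.1667,0.1,0.2333,0],
  ],
  claw=0,
)

```text
time: 33.03
ee_pos: [0.559, 0.078, 0.254]
tcp_rot: [180.0, 0.0, 88.0]
wrist_force: [-0.5, 0.4, 1.1]
opening: 0.0854
grasp_force: 0.0
```

```bash
python3 - <<'E'
from h import *
o=get_obs();im=camera('scene');cv2.imwrite('pics/s8.png',cv2.resize(im[100:340,180:500,::-1],None,fx=2,fy=2))
im=camera('top');cv2.imwrite('pics/t8.png',cv2.resize(im[150:350,170:490,::-1],None,fx=2,fy=2))
print(o['time'],o['ee_pos'],o['qd'].max(),o['wrist_force'])
E
```

```text
33.0333 [0.55903689 0.07798389 0.25399759] 0.04992045224528137 [-0.50126667  0.40066141  1.13811841]
```

View pics/s8.png

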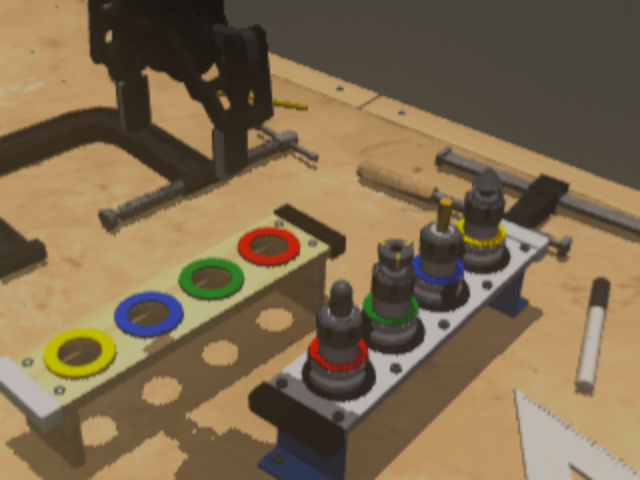

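View pics/t8.png

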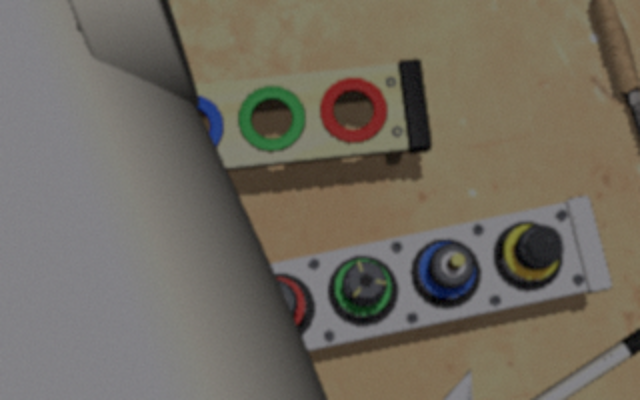

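All four holders stand upright and seated, in the order yellow, blue, green, red from the magazine's white end. The arm is clear of everything.

```bash
python3 -c "
from workcell import *
print(job_done())"
```

```text
the job is handed in; nothing more can be done
None
```

All four holders are in the magazine in the order yellow, blue, green, red from its white end, upright and fully seated in the final pictures, and the job was handed in after about 33 s of the 112 s; my first grip on yellow closed on its cutter instead of the nut, so I opened and regripped before lifting.

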